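Unlatch the tin drawer and draw it out to its stop

TASK

Get the mooncake tin drawer of the white shelf unit by the door open for us: turn the black latch knob on top of it clockwise until it clicks over, then pull the drawer out by its handle until it is fully against its stop, and leave it there. Keep the three tins standing in their rack, and do not shift the other things standing about.

Things in the scene. Friction and masses are not known exactly. Their poses are not given: they have to be found in the camera images.
- cabinet: White melamine shelf unit on the table, fixed: 300 mm wide (y), 240 mm deep (x from -120 to +120 mm), 183 mm high; origin centre of underside, its front looks to its own -x (towards the robot). Its 18 mm top board (z 165 to 183 mm) overhangs the front by 30 mm, to x = -150 mm. One drawer fills the front.
- drawer_handle (a point): Middle of the grip bar of the drawer's upright steel D-handle: bar 80 mm high (z), 14 wide (y), 12 thick (x), its middle 85 mm above the table, 45 in front of the drawer front and 15 in front of the overhanging board's edge: a vertical gripper would hit the board, one leaning back to the robot clears it. Posts, 14 wide, join it 33 mm above and below. Axes as the cabinet's; moves along its -x.
- drawer (a joint): How far the drawer is out, m; 0 = shut. It runs stiffly (about 3 N) and stays where it is left. Its stop is set differently each time, 70 to 115 mm out, out of sight: feel for it, or read stop_buffer.
- stop_buffer (a joint): Spring buffer of the drawer's stop, hidden inside the unit: 0 while the drawer is short of its stop, growing to 0.008 m (1 N spring) as the drawer is drawn the last 8 mm hard up against the stop.
- knob_grip (a point): On the axis of the black latch knob on the unit's top board, at grip height (218 mm above the table). An upright bar 64 mm long (this point's x), 14 wide (y), from 200 to 230 mm above the table, on a disc 56 across; it turns about the vertical. It stands 35 mm behind the board's front edge, up to 60 mm left or right of its middle.
- latch_knob (a joint): Turn of the latch knob, rad, clockwise seen from above: 0 = locked (bolt holds the drawer; bar pointing front to back), 1.3 = open, end of travel. A sprung detent (about 0.25 N m) lies between: short of 0.65 it springs back, beyond it clicks on to about 1.1 or more, and the drawer is free.
- tin_a: Octagonal metal mooncake tin, 110 mm across flats, 40 mm thick, standing on edge in the slotted rack inside the drawer; origin at the middle of its underside, z up.
- tin_b: Octagonal metal mooncake tin, 110 mm across flats, 40 mm thick, standing on edge in the slotted rack inside the drawer; origin at the middle of its underside, z up.
- tin_c: Octagonal metal mooncake tin, 110 mm across flats, 40 mm thick, standing on edge in the slotted rack inside the drawer; origin at the middle of its underside, z up.
- lantern_handle: red plastic lantern handle lying on the unit's top board: rod 22 mm thick, 150 mm, with a thin steel hook end; origin at the underside
- key_bowl: shallow white bowl, 100 mm across, 35 mm high, on the unit's top board; origin centre of underside
- tong: stainless steel serving tong lying flat on the table, 215 mm long, up to 80 mm wide, 6 mm thick; origin centre of underside, x along it
- jar: empty open glass jar on the table, 84 mm across, 120 mm high; origin centre of underside
- shoe_brush: brush lying on the table, its handle along x; origin at the underside
- spray: white plastic bottle on the table, 56 mm across, 160 mm high; origin centre of underside
- candle_tin: round aluminium tin on the table, 72 mm across, 40 mm high; origin centre of underside

How it is judged:
On the way, in this order (a step that is already met when the one before it is completed fails the run):
1. the latch knob has clicked over to open (value of joint latch_knob above 1 rad), for 0.1 s.
2. the drawer is drawn out against its stop (value of joint latch_knob above 1 rad and value of joint stop_buffer above 0.005 m), for 0.2 s.
At the end, for the whole second after the job is handed in: The latch knob stays clicked over (beyond 1.0 rad), the drawer rests out against its stop (stop buffer pressed in by more than 5 of its 8 mm) and the three tins stand upright (within 0.25 rad) in it (all of step 2 and velocity of joint drawer between -0.01 and 0.01 m/s and angle between each of tin_a, tin_b, tin_c's own z axis and vertical below 0.25 rad); the robot touches nothing.
It fails at once if a tin tips over (more than 0.5 rad) (angle between any of tin_a, tin_b, tin_c's own z axis and vertical above 0.5 rad).
It fails at once if one of the other things is shifted by more than 30 mm (distance of any of lantern_handle, key_bowl, tong, jar, shoe_brush, spray, candle_tin from where it was at the start of the episode above 0.03 m).
It also fails if it takes over 54 s, if anything falls off the work surface, if the arm or the gripper's body presses on something with over 40 N, if the wrist force passes 120 N, or if a joint passes its speed limit or range.

ROBOT

A 6-joint arm with a two-finger parallel gripper is mounted at the origin on the work surface. World frame = base frame: x ahead of the robot, y to its left, z up, the work surface at z = 0. Lengths are in m, angles in rad, forces in N, time in s.
With the tool pointing down it reaches from about 0.35 to 0.775 m from the base axis. Payload 7.3 kg.
Tool frame: the origin (TCP) lies between the finger pads; the fingertips stand 14 mm ahead of it and the grasp point (between the pads) lies 5 mm behind it; z points along the fingers, y is the line along which they close (so a half turn about z gives the same grasp; the last joint's range is limited). The gripper opens to 92 mm and grips with 3 to 60 N. Pads are 19 mm wide; open, the fingers measure 130 mm over their backs; the gripper's body (75 mm by 190 mm) begins 47 mm behind the grasp point.
Start: joints at [0.984, 0.342, 1.524, -0, 1.275, -0.146], TCP at [0.224, 0.475, 0.241] pointing down, gripper open.
Joint ranges: [-2.53, 2.53], [-0.77, 2.02], [0.04, 2.7], [-1, 4.14], [0.28, 2.66], [-3.11, 3.11]. Speed limits (rad/s): [2.57, 2.57, 3.14, 3.14, 3.14, 3.14].

INTERFACE

Orientations are given as [roll, pitch, yaw] about the fixed x, y, z axes, in that order (R = Rz(yaw) Ry(pitch) Rx(roll)).
In Python, from cell import robot, eyes gives the robot as it stands. The module is installed in compiled form; this text tells all that it offers.
- The arm moves only by the shell command python3 -m handwheel 'ROWS' [FORCE]. ROWS is JSON, one flat list of numbers, 5 for each row, row after row: the shift along the world's x, y, z in mm, then the turn about the world's z in rad, then the opening, from 0 (shut) to 1 (fully open). In form: [x, y, z, spin, jaw, x, y, z, spin, jaw, ...]. A call has 1 to 8 rows; each row shifts and turns the commanded pose from where the row before left it; what a row does not reach is not made up. A row lasts 1/10 s, in which the tool goes at most 50 mm and 8.59 degrees, less where a joint would pass 70% of its speed; a pose out of reach is approached as far as the arm can. A call with a gripper value outside its range is refused whole. The fingers move at their own pace and stop on an object; FORCE is the grip in N (left out, the last holds). Time passes only in rows, so rows that do not move let the fingers close. It gives the time, the measured TCP pose, the force, the opening and the grip force at its end, in the units of the state.
- robot.observe(): the state, without advancing time (a new reading comes with each control period).
- eyes.read_camera(name): name is "scene" or "side" or "wrist"; returns (picture, depth): 400x640x3 uint8, blue, green, red; 400x640 float32, m along the optical axis (not along the pixel's ray), 0 where there is no reading.
- eyes.calibration(name): a dict with "fx", "fy", "cx", "cy" (pixels), "world_to_cam" (4x4, takes a point from world to camera coordinates). Camera axes: x right, y down, z forward; pixel columns grow to the right and rows downward; lengths in m; the calibration is good to about 2 mm. A picture is of the moment at which its call begins: read the wrist's pose just before it. calibration takes no time and is no camera call; for the wrist camera it gives the pose at the moment of the call.
- robot.hand_in(): hands the job in; it is judged then, once.
The state is a dict: "time": time; "qpos": joint angles; "qvel": joint speeds; "joint_efforts": joint torques, N m; "tool_pos": TCP position; "tool_rot": TCP orientation; "contact_force": force on the tool from outside, world axes, zero at the start; "torque": the same for the moment, N m; "opening": finger opening in m; "grip_force": force on a finger pad.
Only numpy, scipy, OpenCV 4.12 (cv2) and the standard library are available. Lean on these libraries where they do the work, as an engineer would, in place of code of your own. Each camera call takes 0.05 s, during which the arm holds its last target. There are 200 camera calls.

## Working session

There is one attempt and no reset: what is moved stays moved. The work goes in short steps, Python scripts to look and compute and a shell command to move; the robot and the scene stay as the last step left them, time stands still between calls to the robot, and variables do not carry over. Pictures are saved under pics/ and viewed, at most 10 in all, crops included, and the job is handed in when it is done.

```bash
mkdir -p pics
cat > h.py <<'E'
import numpy as np, cv2
from cell import robot, eyes
def pts(n):
    im,d=eyes.read_camera(n); c=eyes.calibration(n)
    v,u=np.mgrid[0:400,0:640]
    P=np.stack([(u-c['cx'])/c['fx']*d,(v-c['cy'])/c['fy']*d,d,np.ones_like(d)],-1)
    return im,d,(P@np.linalg.inv(c['world_to_cam']).T)[...,:3]
E
python3 - <<'E'
from h import *
for n in ('scene','side'):
    im,d,P=pts(n); cv2.imwrite(f'pics/{n}.png',im); np.savez(f'{n}.npz',im=im,P=P,d=d)
s=robot.observe(); print(s)
E
```

```text
{'time': 0.1, 'qpos': array([ 9.83962297e-01,  3.42656043e-01,  1.52491871e+00, -1.44889814e-05,
        1.27538955e+00, -1.45985790e-01]), 'qvel': array([ 2.51751009e-03, -2.46304360e-03, -3.90993797e-03,  5.46832028e-05,
       -2.69115777e-04, -7.75096413e-04]), 'joint_efforts': array([ 1.71514497e-03, -4.32003629e+01, -2.44694871e+01,  7.17452145e-02,
        5.26009442e-02, -8.89342505e-05]), 'tool_pos': array([0.22380747, 0.47452908, 0.24011386]), 'tool_rot': array([-3.14023357e+00, -1.85823791e-04,  2.70074851e+00]), 'contact_force': array([-0.40484895,  0.2381789 ,  0.25073029]), 'torque': array([ 0.00099037, -0.05048832, -0.02309249]), 'grip_force': 0.0, 'opening': 0.09200965973619968}
```

View pics/scene.png

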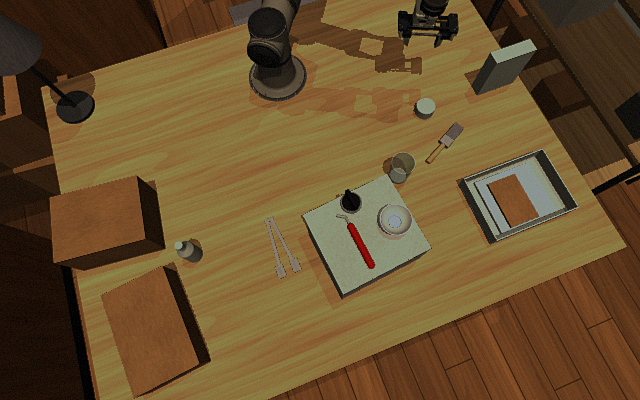

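View pics/side.png

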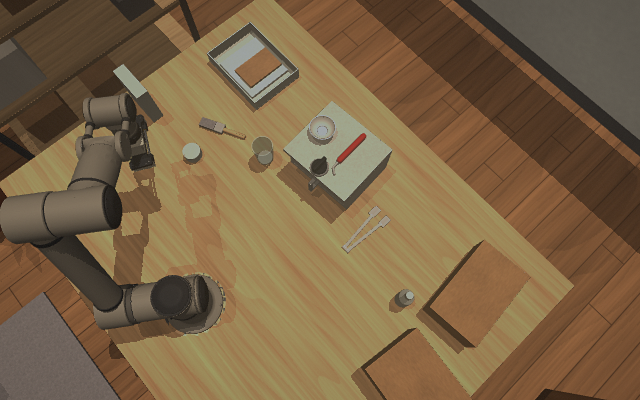

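```bash
cat > m.py <<'E'
from h import *
for n in ('scene','side'):
    z=np.load(n+'.npz'); im,P=z['im'],z['P']; Z=P[...,2]
    # board: top plane near z .183, restrict to component near unit
    seed={'scene':(330,240),'side':(345,185)}[n]
    m=(abs(Z-.183)<.006).astype(np.uint8)
    k,l=cv2.connectedComponents(m); b=l==l[seed[1],seed[0]]
    Q=P[b]; print(n,'boardz',np.median(Q[:,2]),b.sum())
    r=cv2.minAreaRect((Q[:,:2]*1000).astype(np.float32)); print(r, cv2.boxPoints(r).round(0).tolist())
    for nm,(u,v) in {'scene':{'jar':(402,167),'bowl':(394,220),'candle':(425,108)},'side':{'jar':(262,155),'bowl':(321,129),'candle':(191,153)}}[n].items(): print(nm,P[v,u].round(3))
    hull=cv2.convexHull((Q[:,:2]*1000).astype(np.float32))
    x,y=P[...,0]*1000,P[...,1]*1000
    ins=np.array([[cv2.pointPolygonTest(hull,(float(a),float(c)),True) if np.isfinite(a) and abs(a)<2000 else -999 for a,c in zip(ra,rc)] for ra,rc in zip(x,y)])
    top=(ins>-15)&(Z>.205)&(Z<.26)&(im.max(2)<70)
    T=P[top]; print('knob px',top.sum()); 
    if top.sum()>5:
        print('zmax',np.percentile(T[:,2],[5,50,95]))
        t=T[T[:,2]>.222]; print(t.mean(0), cv2.minAreaRect((t[:,:2]*1000).astype(np.float32)))
    h=(ins<3)&(ins>-40)&(Z>.04)&(Z<.14); 
    print('handle?',h.sum()); H=P[h]; 
    vv,uu=np.nonzero(h); 
    for i in range(0,len(H),max(1,len(H)//15)): print(uu[i],vv[i],H[i].round(3),im[vv[i],uu[i]])
E
python3 m.py
python3 - <<'E'
import cv2
a=cv2.imread('pics/scene.png')[150:300,290:450];b=cv2.imread('pics/side.png')[90:215,265:400]
cv2.imwrite('pics/c.png',cv2.hconcat([cv2.resize(a,(400,500)),cv2.resize(b,(400,500))]))
E
```

```text
scene boardz 0.18330935619246158 6900
((754.38134765625, 48.79142761230469), (270.68182373046875, 301.0758972167969), 5.703436374664307) [[605.0, 185.0], [635.0, -114.0], [904.0, -88.0], [874.0, 212.0]]
jar [0.55  0.295 0.016]
bowl [0.756 0.142 0.187]
candle [0.37  0.469 0.042]
knob px 131
zmax [0.20605235 0.22856187 0.23329121]
[0.65730103 0.03919594 0.22959205] ((655.5858154296875, 39.64938735961914), (63.14335632324219, 14.40908432006836), 6.2787184715271)
handle? 322
342 194 [0.6   0.035 0.124] [ 67  91 100]
312 238 [ 0.696 -0.108  0.098] [25 32 35]
317 248 [ 0.732 -0.104  0.094] [22 30 34]
320 255 [ 0.751 -0.102  0.061] [26 31 35]
414 258 [0.879 0.164 0.129] [36 46 54]
410 261 [0.879 0.158 0.09 ] [38 47 55]
325 265 [ 0.789 -0.099  0.068] [24 29 30]
396 268 [0.885 0.103 0.109] [43 49 56]
330 272 [ 0.824 -0.095  0.129] [19 24 31]
383 275 [0.889 0.057 0.102] [42 52 56]
332 279 [ 0.838 -0.094  0.061] [24 24 29]
369 282 [0.895 0.006 0.12 ] [43 53 62]
366 285 [0.895 0.001 0.056] [45 54 61]
355 289 [ 0.9   -0.044  0.138] [35 45 52]
353 292 [ 0.9   -0.046  0.05 ] [41 55 59]
342 296 [ 0.
[... 476 characters left out ...]
3), 7.257654190063477)
handle? 303
389 155 [ 0.9   -0.089  0.132] [55 66 75]
385 162 [ 0.881 -0.093  0.099] [58 70 79]
380 166 [ 0.847 -0.096  0.122] [61 74 82]
381 169 [ 0.866 -0.095  0.054] [60 72 81]
375 173 [ 0.822 -0.099  0.095] [59 72 80]
369 177 [ 0.783 -0.101  0.128] [59 72 80]
312 180 [0.619 0.034 0.121] [ 83  96 104]
312 182 [0.614 0.029 0.119] [ 81  94 101]
309 184 [0.6   0.029 0.123] [54 64 70]
309 186 [0.599 0.029 0.101] [52 63 69]
362 187 [ 0.747 -0.106  0.093] [60 73 82]
360 189 [ 0.735 -0.107  0.097] [62 73 82]
358 192 [ 0.726 -0.108  0.082] [60 73 80]
352 196 [ 0.687 -0.112  0.121] [58 72 79]
352 199 [ 0.695 -0.11   0.063] [59 73 81]
347 205 [ 0.667 -0.112  0.052] [57 70 77]
```

View pics/c.png

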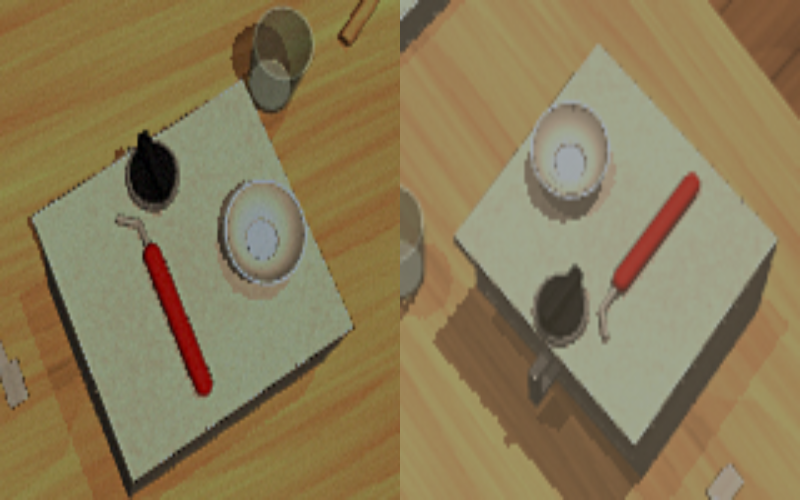

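```bash
python3 -m handwheel '[0,0,40,0,0.6, 0,0,40,0,0.6, 30,-30,0,0.135,0.6, 30,-30,0,0.135,0.6, 30,-30,0,0.135,0.6, 30,-30,0,0.135,0.6, 30,-30,0,0,0.6, 30,-30,0,0,0.6]' 40; python3 -m handwheel '[30,-30,0,0,0.6, 30,-30,0,0,0.6, 30,-30,0,0,0.6, 30,-30,0,0,0.6, 30,-30,0,0,0.6, 30,-30,0,0,0.6, 30,-30,0,0,0.6, 0,0,0,0,0.6]'
```

```text
time: 0.9
tool_pos: [0.4045, 0.2937, 0.3205]
tool_rot: [-3.142, -0.001, -3.044]
contact_force: [-0.5, 0.1, -0.5]
opening: 0.0554
grip_force: 0.0
time: 1.7
tool_pos: [0.6161, 0.0809, 0.3186]
tool_rot: [-3.14, -0.002, -3.049]
contact_force: [-0.6, 0.6, -0.6]
opening: 0.0549
grip_force: 0.0
```

```bash
python3 -m handwheel '[19,-21,0,0,0.6, 20,-22,0,0,0.6, 0,0,-20,0,0.6, 0,0,0,0,0.6]'
python3 - <<'E'
from h import *
im,d,P=pts('wrist'); cv2.imwrite('pics/w1.png',im)
x,y,Z=P[...,0],P[...,1],P[...,2]
t=(d>0)&(Z>.224)&(Z<.236)&(np.hypot(x-.655,y-.038)<.05)
T=P[t]; print(t.sum(), T.mean(0), cv2.minAreaRect((T[:,:2]*1000).astype(np.float32)))
h=(d>0)&(Z<.135)&(Z>.08)&(np.hypot(x-.605,y-.033)<.03); print('handle',h.sum(), P[h].mean(0) if h.any() else '')
if h.any(): print(cv2.minAreaRect((P[h][:,:2]*1000).astype(np.float32)), P[h][:,2].max())
E
```

```text
time: 2.1
tool_pos: [0.6515, 0.0421, 0.2973]
tool_rot: [3.14, -0.006, -3.045]
contact_force: [0.0, 0.1, 0.1]
opening: 0.055
grip_force: 0.0
1751 [0.65041394 0.03930453 0.23015464] ((652.4485473632812, 39.341896057128906), (63.13513946533203, 13.88753890991211), 5.801302909851074)
handle 496 [0.61011682 0.03383393 0.12236209]
((611.3927001953125, 33.91910171508789), (28.27081871032715, 13.622209548950195), 5.312778472900391) 0.12815168559059342
```

View pics/w1.png

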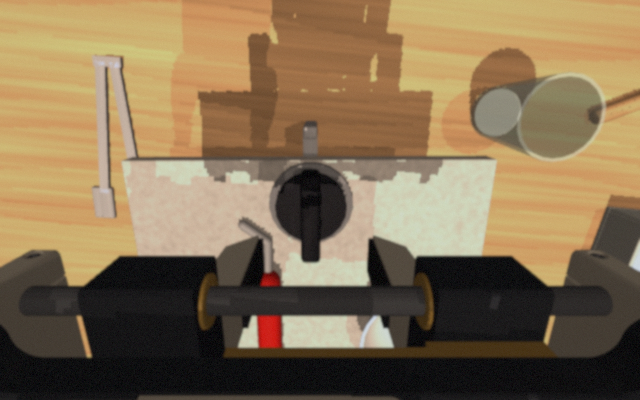

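```bash
python3 -m handwheel '[0,0,0,0,0.5, 0,0,-20,0,0.5, 0,0,-20,0,0.5, 0,0,-20,0,0.5, 0,0,-10,0,0.5, 0,0,0,0,0.5]'
```

```text
time: 2.75
tool_pos: [0.6521, 0.0427, 0.2302]
tool_rot: [3.141, -0.002, -3.043]
contact_force: [-0.0, -0.3, -0.2]
opening: 0.046
grip_force: 0.0
```

```bash
python3 -m handwheel '[2,-4,-12,0,0.5, 0,0,0,0,0.5, 0,0,0,0,0.1, 0,0,0,0,0, 0,0,0,0,0, 0,0,0,0,0]' 40
```

```text
time: 3.35
tool_pos: [0.6548, 0.0382, 0.2191]
tool_rot: [-3.142, 0.001, -3.044]
contact_force: [0.6, 0.2, 0.3]
opening: 0.0187
grip_force: 0.0
```

```bash
python3 -m handwheel '[0,0,0,0,0, 0,0,0,0,0, 0,0,0,-0.14,0, 0,0,0,-0.14,0, 0,0,0,-0.14,0, 0,0,0,-0.14,0, 0,0,0,-0.14,0, 0,0,0,0,0]' 50;  python3 -m handwheel '[0,0,0,-0.14,0, 0,0,0,-0.14,0, 0,0,0,-0.14,0, 0,0,0,-0.14,0, 0,0,0,-0.1,0, 0,0,0,0,0]'
```

```text
time: 4.15
tool_pos: [0.6546, 0.0405, 0.219]
tool_rot: [3.139, -0.001, 2.54]
contact_force: [0.0, 6.9, 1.4]
opening: 0.0171
grip_force: 62.6
time: 4.75
tool_pos: [0.6551, 0.0427, 0.2189]
tool_rot: [3.138, -0.004, 1.887]
contact_force: [2.5, 13.6, -0.6]
opening: 0.0269
grip_force: 100.0
```

```bash
python3 -m handwheel '[0,0,0,0,0, 0,0,0,0,0.5, 0,0,0,0,0.6, 0,0,30,0,0.6, 0,0,40,0,0.6, 0,0,0,0,0.6]'
python3 - <<'E'
from h import *
for n in('wrist','side','scene'):
    im,d,P=pts(n)
    x,y,Z=P[...,0],P[...,1],P[...,2]
    t=(d>0)&(Z>.222)&(Z<.236)&(np.hypot(x-.655,y-.038)<.045)&(im.max(2)<80)
    T=P[t]; print(n,t.sum())
    if len(T)>5: print(T.mean(0), cv2.minAreaRect((T[:,:2]*1000).astype(np.float32)))
    if n=='wrist': cv2.imwrite('pics/w2.png',im)
E
```

```text
time: 5.35
tool_pos: [0.6566, 0.0382, 0.2941]
tool_rot: [3.133, 0.004, 1.88]
contact_force: [0.3, -1.0, 1.5]
opening: 0.0547
grip_force: 0.0
wrist 1804
[0.65084512 0.04048067 0.22611747] ((651.4777221679688, 39.42079544067383), (14.46932315826416, 62.565391540527344), 83.87494659423828)
side 7
[0.68155579 0.03262311 0.22980171] ((682.615478515625, 31.986053466796875), (6.619839668273926, 9.231840133666992), 11.57547664642334)
scene 40
[0.66514409 0.03590948 0.22891667] ((657.23779296875, 39.841331481933594), (14.691680908203125, 62.71491622924805), 84.6405029296875)
```

View pics/w2.png

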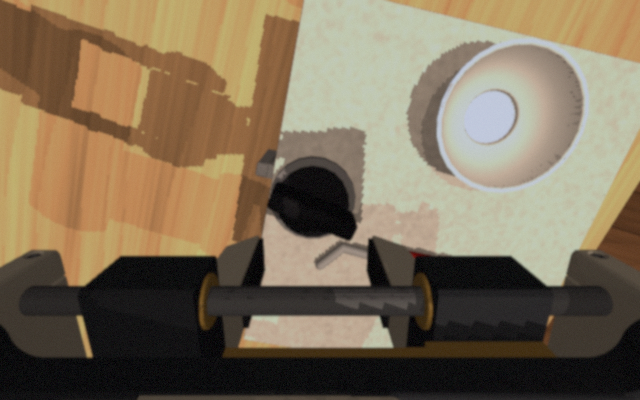

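```bash
python3 -m handwheel '[-2,0,0,0.14,0.5, 0,0,0,0.14,0.5, 0,0,0,0.14,0.5, 0,0,0,0.14,0.5, 0,0,-20,0.14,0.5, 0,0,-20,0.12,0.5, 0,0,-20,0,0.5, 0,0,0,0,0.5]' 60; python3 -m handwheel '[0,0,-12,0,0.5, 0,0,0,0,0.5]'
```

```text
time: 6.3
tool_pos: [0.6506, 0.0381, 0.2242]
tool_rot: [-3.138, -0.008, 2.699]
contact_force: [-0.0, -0.6, 0.3]
opening: 0.0458
grip_force: 0.0
time: 6.5
tool_pos: [0.6527, 0.0381, 0.2161]
tool_rot: [-3.142, -0.0, 2.699]
contact_force: [0.0, 1.0, 0.3]
opening: 0.0457
grip_force: 0.0
```

```bash
python3 -m handwheel '[2,0,4,0,0.5, 0,0,0,-0.14,0.5, 0,0,0,-0.14,0.5, 0,0,0,-0.14,0.5, 0,0,0,-0.14,0.5, 0,0,0,-0.14,0.5, 0,0,0,-0.14,0.5, 0,0,0,0,0.5]';python3 -m handwheel '[0,0,0,-0.14,0.5, 0,0,0,-0.14,0.5, 0,0,0,-0.14,0.5, 0,0,0,-0.14,0.5, 0,0,0,-0.14,0.5, 0,0,0,0,0.5]'; python3 -c "
from cell import robot; print(robot.observe()['torque'],robot.observe()['qpos'])"
```

```text
time: 7.3
tool_pos: [0.6556, 0.0401, 0.2219]
tool_rot: [3.138, -0.001, 1.86]
contact_force: [4.0, 5.2, -0.1]
opening: 0.0456
grip_force: 30.8
time: 7.9
tool_pos: [0.6557, 0.0412, 0.2213]
tool_rot: [3.14, -0.002, 1.164]
contact_force: [0.5, -0.3, 0.1]
opening: 0.0461
grip_force: 0.0
[-0.17028288  0.02640778  0.02987226] [-0.05450073  0.60266483  1.15054624  0.00141622  1.38616011  0.35244192]
```

```bash
python3 -m handwheel '[0,0,20,0,0.5, 0,0,40,0,0.5, 0,0,20,0,0.5, 0,0,0,0,0.5]'
python3 - <<'E'
from h import *
for n in('wrist','scene'):
    im,d,P=pts(n)
    x,y,Z=P[...,0],P[...,1],P[...,2]
    t=(d>0)&(Z>.224)&(Z<.236)&(np.hypot(x-.655,y-.038)<.045)&(im.max(2)<80)
    T=P[t]; print(n,t.sum())
    if len(T)>5: print(T.mean(0), cv2.minAreaRect((T[:,:2]*1000).astype(np.float32)))
E
```

```text
time: 8.3
tool_pos: [0.656, 0.038, 0.3058]
tool_rot: [3.133, -0.003, 1.159]
contact_force: [0.8, -0.4, -0.2]
opening: 0.0455
grip_force: 0.0
wrist 1537
[0.65225668 0.04065026 0.226104  ] ((652.381591796875, 39.594017028808594), (14.010465621948242, 63.07733154296875), 21.145570755004883)
scene 0
```

```bash
python3 -m handwheel '[0,0,10,0.14,0.5, 0,0,10,0.14,0.5, 0,0,10,0.14,0.5, 0,0,10,0.14,0.5, 0,0,0,0.14,0.5, 0,0,0,0.14,0.5, 0,0,0,0.14,0.5, 0,0,0,0.14,0.5]'; python3 -m handwheel '[0,0,0,0.14,0.5, 0,0,0,0.14,0.5, 0,0,0,0.14,0.5, 0,0,0,0.14,0.5, 0,0,0,0.14,0.5, 0,0,0,0.14,0.5, 0,0,0,0.14,0.5, 0,0,0,0,0.5]' ; python3 -m handwheel '[30,0,0,0,0.5, 30,0,0,0,0.5, 30,0,0,0,0.5, 30,0,0,0,0.5, 30,0,0,0,0.5, 0,0,0,0,0.5]'; python3 -c "
from cell import robot; print(robot.observe()['qpos'])"
```

```text
time: 9.2
tool_pos: [0.6542, 0.0381, 0.3389]
tool_rot: [-3.139, -0.002, 2.285]
contact_force: [0.3, 0.5, -0.5]
opening: 0.0457
grip_force: 0.0
time: 10.0
tool_pos: [0.6543, 0.0381, 0.3391]
tool_rot: [3.141, -0.003, -3.023]
contact_force: [0.6, 0.3, -0.5]
opening: 0.046
grip_force: 0.0
time: 10.6
tool_pos: [0.7869, 0.0372, 0.3213]
tool_rot: [3.138, -0.015, -3.028]
contact_force: [0.9, 0.6, -3.1]
opening: 0.0459
grip_force: 0.0
[-5.02690210e-02  1.02570975e+00  4.84651884e-02  1.19071215e-03
  2.08305587e+00 -1.73367491e+00]
```

```bash
python3 -m handwheel '[50,0,0,0,0.5, 50,0,0,0,0.5, 50,0,0,0,0.5, 0,0,0,0,0.5]'; python3 -m handwheel '[50,0,50,0,0.5, 50,0,50,0,0.5, 50,0,50,0,0.5, 0,0,0,0,0.5]'; python3 -c "
from cell import robot; print(robot.observe()['qpos'])"
```

```text
time: 11.0
tool_pos: [0.8386, 0.0329, 0.2853]
tool_rot: [-3.135, 0.094, -3.027]
contact_force: [-0.4, -0.5, -1.0]
opening: 0.0459
grip_force: 0.0
time: 11.4
tool_pos: [0.8405, 0.0294, 0.3481]
tool_rot: [-3.125, 0.195, -3.023]
contact_force: [-0.6, 0.2, 0.4]
opening: 0.0461
grip_force: 0.0
[-0.06293145  1.0044451   0.03610266  0.02031075  1.90611092 -1.7424036 ]
```

```bash
python3 -m handwheel '[0,0,50,0,0.5, 0,0,50,0,0.5, 0,0,50,0,0.5, 0,0,0,0,0.5]'; python3 -c "
from cell import robot; print(robot.observe()['qpos'])";  python3 -m handwheel '[-20,0,0,0,0.5, -20,0,0,0,0.5, -20,0,0,0,0.5, 0,0,0,0,0.5]'; python3 -c "
from cell import robot; print(robot.observe()['qpos'])"
```

```text
time: 11.8
tool_pos: [0.7842, 0.028, 0.463]
tool_rot: [-3.121, 0.246, -3.021]
contact_force: [-0.1, 0.1, 1.1]
opening: 0.0461
grip_force: 0.0
[-0.07208641  0.85448706  0.03611994  0.0289441   2.00495344 -1.74517464]
time: 12.2
tool_pos: [0.7286, 0.028, 0.457]
tool_rot: [-3.123, 0.238, -3.022]
contact_force: [-0.4, -0.2, 1.2]
opening: 0.0461
grip_force: 0.0
[-0.07820969  0.60379128  0.54541119  0.02817426  1.75526944 -1.75823502]
```

```bash
python3 -m handwheel '[50,0,0,0,0.5, 50,0,0,0,0.5, 50,0,0,0,0.5, 50,0,0,0,0.5, 50,0,0,0,0.5, 0,0,0,0,0.5]'; python3 -c "
from cell import robot; print(robot.observe()['qpos'])";  python3 -m handwheel '[50,0,30,0,0.5, 50,0,30,0,0.5, 50,0,30,0,0.5, 50,0,30,0,0.5, 0,0,0,0,0.5]'; python3 -c "
from cell import robot; print(robot.observe()['qpos'])"
```

```text
time: 12.8
tool_pos: [0.8588, 0.0242, 0.3902]
tool_rot: [-3.116, 0.319, -3.02]
contact_force: [0.3, -0.1, 0.1]
opening: 0.046
grip_force: 0.0
[-0.0735808   0.96179588  0.0372133   0.03678827  1.8239719  -1.74641888]
time: 13.3
tool_pos: [0.8919, 0.0212, 0.4174]
tool_rot: [-3.1, 0.459, -3.015]
contact_force: [0.0, 0.8, 0.6]
opening: 0.0457
grip_force: 0.0
[-0.07918162  0.94781873  0.03608616  0.050544    1.69885543 -1.74890634]
```

```bash
python3 -m handwheel '[50,0,30,0,0.5, 50,0,30,0,0.5, 50,0,30,0,0.5, -40,0,0,0,0.5, -40,0,0,-0.02,0.5, -40,0,0,0,0.5, 0,0,0,0,0.5]'; python3 -c "
from cell import robot; print(robot.observe()['qpos'])"
```

```text
time: 14.0
tool_pos: [0.8279, 0.0198, 0.4321]
tool_rot: [-3.091, 0.547, -3.025]
contact_force: [1.1, -0.3, 0.0]
opening: 0.0461
grip_force: 0.0
[-0.0895768   0.60022063  0.71553379  0.05969071  1.27947617 -1.76407629]
```

```bash
python3 -m handwheel '[-40,1,0,0,0.6, -40,1,0,0,0.6, -40,1,0,0,0.6, -40,2,0,0,0.6, -40,2,0,0,0.6, -40,2,0,0,0.6, -40,2,0,0,0.6, 0,0,-30,0,0.6]'; python3 -m handwheel '[0,0,-40,0,0.6, 0,0,-40,0,0.6, 0,0,-40,0,0.6, 0,0,-40,0,0.6, 0,0,0,0,0.6]'; python3 -c "
from cell import robot; print(robot.observe()['qpos'])"
```

```text
time: 14.8
tool_pos: [0.5543, 0.0301, 0.4135]
tool_rot: [-3.084, 0.573, -3.021]
contact_force: [0.6, 0.8, -0.8]
opening: 0.0554
grip_force: 0.0
time: 15.3
tool_pos: [0.5538, 0.03, 0.2411]
tool_rot: [-3.091, 0.551, -3.025]
contact_force: [0.3, -0.5, 0.0]
opening: 0.055
grip_force: 0.0
[-0.12673847  0.1529861   1.91960302  0.15370436  0.52591091 -1.91132545]
```

```bash
python3 -m handwheel '[0,0,-30,0,0.6, 0,0,-29,0,0.6, 13,1,-21,0,0.6, 13,1,-21,0,0.6, 0,0,0,0,0.6]'
python3 - <<'E'
from h import *
s=robot.observe(); print(s['qpos'].round(3), s['tool_rot'])
im,d,P=pts('wrist'); cv2.imwrite('pics/w3.png',im)
x,y,Z=P[...,0],P[...,1],P[...,2]
h=(d>0)&(Z<.13)&(Z>.06)&(abs(x-.604)<.02)&(abs(y-.033)<.03); print(h.sum(), P[h].mean(0), np.percentile(P[h],[2,98],axis=0))
E
```

```text
time: 15.8
tool_pos: [0.586, 0.031, 0.1499]
tool_rot: [-3.092, 0.554, -3.024]
contact_force: [0.0, 0.1, 0.4]
opening: 0.0549
grip_force: 0.0
[-0.116  0.345  1.968  0.262  0.286 -2.021] [-3.09194633  0.55353139 -3.02421351]
2219 [0.59968921 0.0325713  0.10197247] [[0.59531306 0.02570083 0.06213176]
 [0.62142624 0.03938568 0.12452201]]
```

View pics/w3.png

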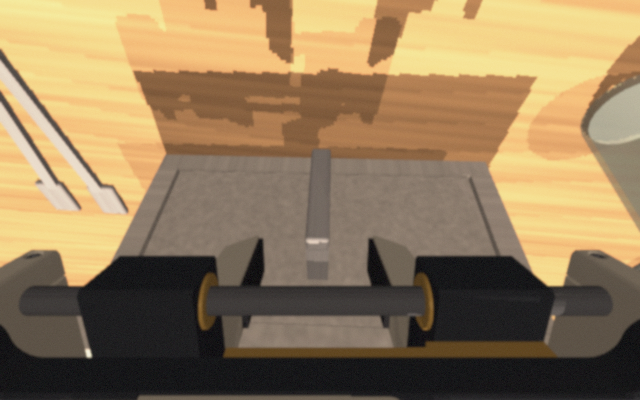

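```bash
cat > k.py <<'E'
import numpy as np
from scipy.optimize import least_squares
D=np.array([[.3427,1.5249,1.2754,.5247,.2401],[.6027,1.1505,1.3862,.657,.2213],[.9478,.0361,1.6989,.8922,.4174],[.153,1.9196,.526,.5546,.2411],[.345,1.968,.286,.587,.150],[.6002,.7155,1.2795,.828,.4321],[.6038,.5454,1.7553,.729,.457]])
def f(p,q):
    a,b,c,h,e=p; s1,s2,s3=q[0],q[0]+q[1],q[:3].sum()
    return np.array([a*np.sin(s1)+b*np.sin(s2+e)+c*np.sin(s3),h+a*np.cos(s1)+b*np.cos(s2+e)+c*np.cos(s3)])
p=least_squares(lambda p:np.ravel([f(p,d)-d[3:] for d in D]),[.4,.4,.2,.2,0]).x
if __name__=='__main__':
    print(p.round(4), max(abs(np.ravel([f(p,d)-d[3:] for d in D]))))
    for zt in (.095,.105,.115):
      for x in (.607,.60,.58,.56,.54,.52,.50,.485):
        o=[]
        for t in (.55,.5,.45,.4,.35,.3,.2,.1,0):
            s=least_squares(lambda q:np.r_[f(p,np.array([q[0],q[1],np.pi-t-q[0]-q[1]]))-[x+.001,zt]],[.35,1.9]).x
            o.append(round(np.pi-t-s.sum(),2))
        print(zt,x,o)
E
python3 k.py
```

```text
[0.5114 0.3826 0.3123 0.2211 0.1054] 0.0018494852506280857
0.095 0.607 [np.float64(0.15), np.float64(0.24), np.float64(0.33), np.float64(0.41), np.float64(0.49), np.float64(0.58), np.float64(0.74), np.float64(0.89), np.float64(1.04)]
0.095 0.6 [np.float64(0.14), np.float64(0.23), np.float64(0.32), np.float64(0.4), np.float64(0.49), np.float64(0.57), np.float64(0.73), np.float64(0.88), np.float64(1.03)]
0.095 0.58 [np.float64(0.12), np.float64(0.2), np.float64(0.29), np.float64(0.38), np.float64(0.46), np.float64(0.54), np.float64(0.7), np.float64(0.85), np.float64(1.0)]
0.095 0.56 [np.float64(0.09), np.float64(0.18), np.float64(0.27), np.float64(0.35), np.float64(0.44), np.float64(0.52), np.float64(0.67), np.float64(0.82), np.float64(0.97)]
0.095 0.54 [np.float64(0.06), np.float64(0.15), np.float64(0.24), np.float64(0.33), np.float64(0.41), np.float64(0.49), np.float64(0.65), np.float64(0.8), np.float64(0.94)]
0.095 0.52 [np.float64(0.04), np.float64(0.13), np.float64(0.22), np.float64(0.3), np.float64(0.39), np.float64(0.47), np.float64(0.62), np.float64(0.77), np.float64(0.92)]
0.0
[... 2407 characters left out ...]
64(1.02)]
0.115 0.54 [np.float64(0.13), np.float64(0.22), np.float64(0.3), np.float64(0.39), np.float64(0.47), np.float64(0.55), np.float64(0.7), np.float64(0.85), np.float64(0.99)]
0.115 0.52 [np.float64(0.1), np.float64(0.19), np.float64(0.28), np.float64(0.36), np.float64(0.45), np.float64(0.52), np.float64(0.68), np.float64(0.82), np.float64(0.96)]
0.115 0.5 [np.float64(0.08), np.float64(0.17), np.float64(0.26), np.float64(0.34), np.float64(0.43), np.float64(0.5), np.float64(0.66), np.float64(0.8), np.float64(0.94)]
0.115 0.485 [np.float64(0.07), np.float64(0.16), np.float64(0.25), np.float64(0.33), np.float64(0.41), np.float64(0.49), np.float64(0.64), np.float64(0.79), np.float64(0.92)]
```

```bash
python3 -m handwheel '[-28,0,0,0,0.6, -28,0,0,0,0.6, 0,0,-14,0,0.6, 0,0,-14,0,0.6, 0,0,-14,0,0.6, 0,0,0,0,0.6]'; python3 -c "
from cell import robot; print(robot.observe()['qpos'])"
```

```text
time: 16.45
tool_pos: [0.5346, 0.025, 0.1349]
tool_rot: [-3.114, 0.51, -3.027]
contact_force: [-0.1, 1.5, -0.4]
opening: 0.055
grip_force: 0.0
[-0.15647966  0.30057219  2.07647332  0.38109881  0.28347455 -2.17526907]
```

```bash
python3 -m handwheel '[0,0,-12,0,0.6, 0,0,-12,0,0.6, 0,0,-12,0,0.6, 0,0,-12,0,0.6, 0,0,0,0,0.6]'; python3 -c "
from cell import robot; print(robot.observe()['qpos'])"
```

```text
time: 16.95
tool_pos: [0.5404, 0.0196, 0.1088]
tool_rot: [-3.134, 0.477, -3.028]
contact_force: [-1.1, 0.8, 0.5]
opening: 0.0549
grip_force: 0.0
[-0.17655164  0.36398241  2.06164281  0.46182679  0.28300206 -2.27585753]
```

```bash
python3 -m handwheel '[10,13,0,0,0.6, 20,0,0,0,0.6, 20,0,0,0,0.6, 0,0,0,0,0.6]'; python3 -c "
from cell import robot; print(robot.observe()['qpos'])"
```

```text
time: 17.35
tool_pos: [0.5927, 0.0327, 0.1105]
tool_rot: [-3.133, 0.481, -3.027]
contact_force: [-0.3, -0.5, 0.8]
opening: 0.0549
grip_force: 0.0
[-0.12691728  0.43281504  1.92774044  0.32471959  0.32609331 -2.09464091]
```

```bash
python3 -m handwheel '[6,1,0,0,0.6, 5,0,0,0,0.6, 0,0,0,0,0, 0,0,0,0,0, 0,0,0,0,0, 0,0,0,0,0, 0,0,0,0,0]' 40
```

```text
time: 18.05
tool_pos: [0.6013, 0.0339, 0.1099]
tool_rot: [-3.134, 0.478, -3.027]
contact_force: [0.5, 0.1, 0.1]
opening: 0.0202
grip_force: 0.0
```

```bash
python3 -m handwheel '[0,0,0,0,0, 0,0,0,0,0, 0,0,0,0,0, -5,-0.5,0,0,0, -5,-0.5,0,0,0, -5,-0.5,0,0,0, -5,-0.5,0,0,0, 0,0,0,0,0]' 40
```

```text
time: 18.85
tool_pos: [0.5814, 0.0302, 0.1099]
tool_rot: [-3.132, 0.479, -3.029]
contact_force: [-0.6, -10.1, -0.1]
opening: 0.0135
grip_force: 40.0
```

```bash
python3 -m handwheel '[-6,-1.2,0,0,0, -6,-0.6,0,0,0, -6,-0.6,0,0,0, -6,-0.6,0,0,0, -6,-0.6,0,0,0, 0,0,0,0,0]' 40; python3 -c "
from cell import robot; print(robot.observe()['qpos'])"
```

```text
time: 19.45
tool_pos: [0.5511, 0.0271, 0.1099]
tool_rot: [-3.133, 0.479, -3.029]
contact_force: [-1.0, -7.0, -0.8]
opening: 0.0135
grip_force: 40.0
[-0.15259032  0.37653072  2.03481741  0.4092828   0.28627455 -2.20162617]
```

Run:
```python
from h import *
im,d,P=pts('scene'); im2,_,_=pts('side')
cv2.imwrite('pics/c2.png',cv2.hconcat([cv2.resize(im[130:290,290:450],(400,400)),cv2.resize(im2[100:230,250:380],(400,400))]))
```

```text
(no output)
```

View pics/c2.png

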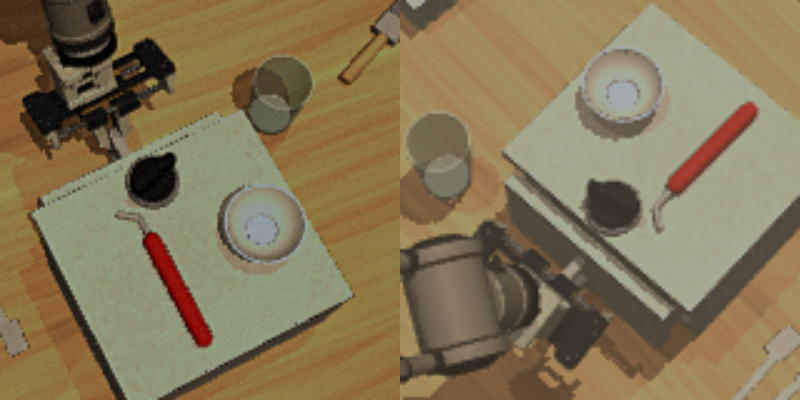

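```bash
python3 -m handwheel '[-5,-0.5,0,0,0, -5,-0.5,0,0,0, -5,-0.5,0,0,0, 0,0,0,0,0]' 40; python3 -c "
from cell import robot; print(robot.observe()['qpos'])"
```

```text
time: 19.95
tool_pos: [0.5353, 0.0255, 0.11]
tool_rot: [-3.135, 0.473, -3.029]
contact_force: [-2.2, -8.5, -7.5]
opening: 0.0134
grip_force: 40.0
[-0.16344446  0.35517472  2.07018803  0.43763073  0.28236962 -2.24009368]
```

```bash
for i in 1; do python3 -m handwheel '[-5,-0.5,0,0,0, 0,0,0,0,0]'; python3 -m handwheel '[-5,-0.5,0,0,0, 0,0,0,0,0]'; done
```

```text
time: 20.15
tool_pos: [0.5301, 0.025, 0.1101]
tool_rot: [-3.136, 0.471, -3.029]
contact_force: [-0.5, -7.3, -10.3]
opening: 0.014
grip_force: 40.0
time: 20.35
tool_pos: [0.5256, 0.0245, 0.1101]
tool_rot: [-3.137, 0.469, -3.029]
contact_force: [8.0, -4.6, -23.5]
opening: 0.0138
grip_force: 40.0
```

```bash
python3 -m handwheel '[-5,-0.5,0,0,0, 0,0,0,0,0]'; python3 -c "
from cell import robot; print(robot.observe()['qpos'])"
```

```text
time: 20.55
tool_pos: [0.5231, 0.0242, 0.1111]
tool_rot: [-3.138, 0.47, -3.029]
contact_force: [26.2, 1.9, -35.9]
opening: 0.0139
grip_force: 40.0
[-0.17388977  0.33615827  2.09740861  0.46535831  0.28198951 -2.27692203]
```

```bash
python3 -m handwheel '[0,0,0,0,0.15, 0,0,0,0,0.25, 0,0,0,0,0.25, 0,0,0,0,0.25]'; python3 -m handwheel '[0,0,0,0,0, 0,0,0,0,0, 0,0,0,0,0, 0,0,0,0,0]' 40;  python3 -m handwheel '[-4,-0.4,0,0,0, 0,0,0,0,0]';  python3 -m handwheel '[-4,-0.4,0,0,0, 0,0,0,0,0]'; python3 -c "
from cell import robot; print(robot.observe()['qpos'])"
```

```text
time: 20.95
tool_pos: [0.5224, 0.0245, 0.1136]
tool_rot: [-3.137, 0.474, -3.027]
contact_force: [0.5, -0.9, -0.4]
opening: 0.023
grip_force: 0.0
time: 21.35
tool_pos: [0.5227, 0.0242, 0.1138]
tool_rot: [-3.136, 0.474, -3.027]
contact_force: [-1.8, -2.9, 2.6]
opening: 0.0136
grip_force: 40.0
time: 21.55
tool_pos: [0.5189, 0.0238, 0.1139]
tool_rot: [-3.137, 0.473, -3.028]
contact_force: [6.4, 0.1, -6.0]
opening: 0.0136
grip_force: 40.0
time: 21.75
tool_pos: [0.5172, 0.0235, 0.1142]
tool_rot: [-3.138, 0.474, -3.028]
contact_force: [28.2, 7.8, -28.1]
opening: 0.0131
grip_force: 39.9
[-0.17961838  0.32119245  2.11179612  0.4808354   0.28197751 -2.297981  ]
```

```bash
cat > dr.py <<'E'
from h import *
u=np.array([.995,.0998]); o=np.array([.6195,.034])
out=[]
for n in ('scene','side'):
    im,d,P=pts(n); q=(P[...,:2]-o)@u; w=(P[...,:2]-o)@np.array([-.0998,.995])
    m=(d>0)&(P[...,2]>.145)&(P[...,2]<.168)&(q<-.01)&(q>-.13)&(abs(w)>.09)&(abs(w)<.14)
    out+= [n,m.sum(),np.percentile(q[m],[2,10,50]).round(4) if m.sum() else 0]
print(out)
E
python3 dr.py; python3 -m handwheel '[-4,-0.4,0,0,0, 0,0,0,0,0]' 60; python3 dr.py; python3 -c "
from cell import robot; print(robot.observe()['tool_pos'],robot.observe()['contact_force'])"
```

```text
['scene', np.int64(161), array([-0.0462, -0.0438, -0.0351]), 'side', np.int64(120), array([-0.047 , -0.0455, -0.0372])]
time: 22.05
tool_pos: [0.5152, 0.0233, 0.1145]
tool_rot: [-3.139, 0.474, -3.028]
contact_force: [50.0, 12.0, -46.7]
opening: 0.0125
grip_force: 59.9
['scene', np.int64(162), array([-0.0465, -0.0445, -0.0355]), 'side', np.int64(120), array([-0.0482, -0.0474, -0.0393])]
[0.51529582 0.02329381 0.11444728] [ 48.38993481  13.54485213 -44.81810244]
```

```bash
python3 -m handwheel '[0,0,0,0,0.15, 0,0,0,0,0.5, 0,0,0,0,0.6, 0,0,0,0,0.6, 0,0,0,0,0.6]'; python3 dr.py; python3 -m handwheel '[-10,-1,5,0,0.6, -15,-1,15,0,0.6, -15,-1,15,0,0.6, -15,-1,20,0,0.6, -20,-1,20,0,0.6, 0,0,0,0,0.6]'; python3 dr.py
```

```text
time: 22.65
tool_pos: [0.5106, 0.0228, 0.115]
tool_rot: [-3.138, 0.472, -3.027]
contact_force: [0.1, -1.0, 0.6]
opening: 0.0414
grip_force: 0.0
['scene', np.int64(156), array([-0.0433, -0.0424, -0.0334]), 'side', np.int64(124), array([-0.0456, -0.0442, -0.036 ])]
time: 23.35
tool_pos: [0.4347, 0.0178, 0.192]
tool_rot: [-3.137, 0.475, -3.027]
contact_force: [0.1, -0.2, -0.9]
opening: 0.055
grip_force: 0.0
['scene', np.int64(158), array([-0.0441, -0.0419, -0.0329]), 'side', np.int64(117), array([-0.0448, -0.0435, -0.0352])]
```

```bash
cat > dr.py <<'E'
from h import *
u=np.array([.995,.0998]); o=np.array([.6195,.034])
for n in ('scene','side'):
    r=[]
    for _ in range(4):
        im,d,P=pts(n); q=(P[...,:2]-o)@u; w=(P[...,:2]-o)@np.array([-.0998,.995])
        m=(d>0)&(P[...,2]>.145)&(P[...,2]<.168)&(q<-.01)&(q>-.13)&(abs(w)>.09)&(abs(w)<.14)
        r.append(np.r_[np.percentile(q[m],[5,10,25,50])*1000,m.sum()])
    print(n,np.mean(r,0).round(2),np.std(r,0).round(2))
E
python3 dr.py; python3 -m handwheel '[20,1,-20,0,0.6, 15,1,-20,0,0.6, 15,1,-15,0,0.6, 15,1,-15,0,0.6, 10,1,-7,0,0.6, 0,0,0,0,0.6]';  python3 -m handwheel '[0,0,0,0,0, 0,0,0,0,0, 0,0,0,0,0, 0,0,0,0,0, 0,0,0,0,0, 0,0,0,0,0, 0,0,0,0,0]' 30
```

```text
scene [-42.99 -41.79 -38.56 -32.89 157.25] [0.09 0.26 0.24 0.34 4.15]
side [-44.44 -43.93 -40.86 -35.71 119.5 ] [0.03 0.3  0.32 0.27 2.69]
time: 24.45
tool_pos: [0.5119, 0.0226, 0.113]
tool_rot: [-3.14, 0.469, -3.027]
contact_force: [-0.5, 0.4, 1.3]
opening: 0.0552
grip_force: 0.0
time: 25.15
tool_pos: [0.5109, 0.0225, 0.1138]
tool_rot: [-3.139, 0.47, -3.027]
contact_force: [-3.4, -20.7, -3.4]
opening: 0.0044
grip_force: 13.7
```

```bash
python3 -m handwheel '[0,0,0,0,0.4, 0,0,0,0,0.6, 0,0,0,0,0.6, 0,0,0,0,0.6, 0,0,0,0,0.6, 0,0,0,0,0.6]'; python3 dr.py; python3 -m handwheel '[8,1,0,0,0.6, 7,0.5,0,0,0.6, 0,0,0,0,0.6, 0,0,0,0,0, 0,0,0,0,0, 0,0,0,0,0, 0,0,0,0,0, 0,0,0,0,0]' 40;python3 -m handwheel '[0,0,0,0,0, 0,0,0,0,0, 0,0,0,0,0]'; python3 dr.py
```

```text
time: 25.75
tool_pos: [0.5112, 0.0226, 0.1139]
tool_rot: [-3.139, 0.47, -3.027]
contact_force: [-0.8, -0.3, 0.1]
opening: 0.0474
grip_force: 0.0
scene [-41.26 -40.08 -36.64 -30.97 164.25] [0.08 0.14 0.06 0.25 1.79]
side [-42.38 -41.57 -38.86 -33.26 122.  ] [0.26 0.28 0.22 0.07 1.87]
time: 26.95
tool_pos: [0.5261, 0.024, 0.1139]
tool_rot: [-3.139, 0.47, -3.027]
contact_force: [0.7, 0.1, -0.2]
opening: 0.0196
grip_force: 0.0
time: 27.25
tool_pos: [0.526, 0.0244, 0.1139]
tool_rot: [-3.14, 0.47, -3.027]
contact_force: [-0.8, 4.2, 1.2]
opening: 0.0135
grip_force: 40.0
scene [-41.16 -40.21 -36.72 -30.84 163.5 ] [0.13 0.04 0.16 0.29 1.12]
side [-42.47 -41.7  -38.72 -33.08 122.5 ] [0.27 0.17 0.32 0.26 2.96]
```

```bash
python3 -m handwheel '[-1.5,-0.15,0,0,0, -1.5,-0.15,0,0,0, 0,0,0,0,0]'; python3 -m handwheel '[-1.5,-0.15,0,0,0, 0,0,0,0,0, 0,0,0,0,0]'; python3 dr.py
```

```text
time: 27.95
tool_pos: [0.5233, 0.0242, 0.1139]
tool_rot: [-3.14, 0.47, -3.027]
contact_force: [2.4, 6.3, -0.0]
opening: 0.0137
grip_force: 40.0
time: 28.25
tool_pos: [0.5228, 0.0241, 0.1139]
tool_rot: [-3.139, 0.471, -3.027]
contact_force: [10.0, 9.1, -7.4]
opening: 0.0134
grip_force: 40.0
scene [-44.36 -43.18 -39.78 -33.72 163.5 ] [0.19 0.13 0.39 0.14 2.6 ]
side [-45.81 -45.21 -42.35 -36.91 121.75] [0.22 0.24 0.34 0.32 2.86]
```

```bash
python3 -m handwheel '[-1.5,-0.15,0,0,0, 0,0,0,0,0, 0,0,0,0,0]'; python3 -m handwheel '[-1.5,-0.15,0,0,0, 0,0,0,0,0, 0,0,0,0,0]'; python3 dr.py
```

```text
time: 28.95
tool_pos: [0.5223, 0.024, 0.114]
tool_rot: [-3.139, 0.472, -3.027]
contact_force: [19.0, 12.9, -14.7]
opening: 0.0138
grip_force: 40.0
time: 29.25
tool_pos: [0.5218, 0.0239, 0.114]
tool_rot: [-3.139, 0.474, -3.027]
contact_force: [27.0, 16.4, -22.3]
opening: 0.0136
grip_force: 40.0
scene [-45.05 -43.81 -40.51 -34.83 158.75] [0.16 0.22 0.23 0.21 1.48]
side [-46.57 -45.81 -43.11 -37.43 119.25] [0.21 0.13 0.33 0.23 3.83]
```

```bash
python3 -m handwheel '[1.5,0.15,0,0,0, 1.2,0.1,0,0,0, 0,0,0,0,0]'; python3 -m handwheel '[0,0,0,0,0.2, 0,0,0,0,0.4, 0,0,0,0,0.6, 0,0,0,0,0.6, 0,0,0,0,0.6]'; python3 dr.py; python3 -m handwheel '[-10,-1,5,0,0.6, -15,-1,15,0,0.6, -15,-1,15,0,0.6, -15,-1,20,0,0.6, -20,-1,20,0,0.6, 0,0,0,0,0.6]'; python3 dr.py
```

```text
time: 29.95
tool_pos: [0.5229, 0.0241, 0.1139]
tool_rot: [-3.139, 0.472, -3.027]
contact_force: [13.3, 10.4, -9.5]
opening: 0.0136
grip_force: 40.0
time: 30.45
tool_pos: [0.5213, 0.0233, 0.1139]
tool_rot: [-3.139, 0.47, -3.027]
contact_force: [0.7, 0.2, 0.0]
opening: 0.0458
grip_force: 0.0
scene [-42.79 -41.95 -38.26 -32.79 161.  ] [0.09 0.12 0.12 0.07 1.58]
side [-44.22 -43.53 -40.88 -35.21 119.25] [0.32 0.44 0.35 0.26 1.92]
time: 31.45
tool_pos: [0.4451, 0.0185, 0.1909]
tool_rot: [-3.138, 0.473, -3.027]
contact_force: [-0.2, 0.4, -0.4]
opening: 0.0548
grip_force: 0.0
scene [-42.67 -41.79 -38.57 -32.94 160.25] [0.12 0.17 0.19 0.14 2.28]
side [-44.41 -43.9  -40.84 -35.15 120.25] [0.29 0.17 0.12 0.08 0.83]
```

```bash
python3 -c "
from cell import robot; print(robot.hand_in())"
```

```text
the job is handed in; nothing more can be done
None
```

I turned the latch knob clockwise about 1.3 rad until it clicked over, pulled the drawer out to its stop and handed the job in. After release the drawer eased back about 1 mm, so I estimate the buffer at 6–7 mm pressed in (5 mm needed). I measured that from the cameras rather than reading the joint, and I did not check the tins by eye.

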